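# Lid on the chopper, then hold its dial at full speed

## Task

The tomatillos are in the food chopper on the tile ledge: set the loose lid on its open work bowl so that it sits fully down and level all round, let go of it, and only then turn the chopper's spring-return dial clockwise past the first two clicks (low, high) to the third (full speed). Hold the dial there against its spring with the gripper: the program finishes while still holding it at the third click, for the dial flies back to off as soon as it is released. Leave the lid in place and the bowl, molcajete, tortilla warmer and ladle where they stand.

Things in the scene. Friction and masses are not known exactly. Their poses are not given: they have to be found in the camera images.
- chopper: Food chopper, fixed; origin under the bowl's centre, front -x, turned up to 20 deg. Steel base 170 mm wide (y), 95 high. Clear open bowl on top, z 100 to 210 mm, 149 mm across, loop handle on its -y side out to 120 mm (z 115 to 205). In front of the bowl a console, 160 mm wide, slopes down at 30 deg from level (z 95 to 40 mm), to 160 mm ahead of the origin; the dial is in its middle.
- bowl_rim (a point): Centre of the work bowl's mouth at the height of the rim's top, 210 mm above the ledge; z up. The mouth is round, 141 mm inside, wall 4 mm.
- lid: Loose smoke-grey lid, 160 g, right way up on the ledge left or right of the chopper. Origin: centre of its underside, z up. Plug 132 mm diameter, z 0 to 10 mm, bevelled; flange 156 mm, z 10 to 18; black round knob to grip, 34 mm diameter, z 18 to 52. Seated: flange on the rim, plug inside with 4.5 mm play all round, origin 10 mm below bowl_rim; no turning or pressing needed.
- dial_grip (a point): On the dial's shaft, 24 mm out from the console face, inside its bar grip. z: along the shaft, outwards (30 deg from vertical, leaning to the chopper's front). x: along the bar to its pointer end; y: across the bar; they turn with the dial. Bar 50 mm long, 12 thick, 8 to 36 mm out from the face; under it a skirt, 60 mm diameter, up to 8 mm out. At off the pointer is 36 deg left of upslope.
- dial (a joint): Turn of the black dial (rad): 0 off, growing clockwise seen from outside (about minus the point's z). Clicks at 0.42 (low), 0.84 (high), 1.26 (third, full speed; from 1.15 counts), stop at 1.32. A spring drives it back to 0 from everywhere, clicks too: 0.10 N m at off, 0.16 at the third; the clicks add or take up to 0.05 N m.
- green_bowl: Bystander: green ceramic bowl, 150 mm across, 65 mm high, on the other side of the chopper from the lid. Origin: centre of its underside.
- molcajete: Bystander: dark stone molcajete on three feet with its pestle leaning in it, 190 mm across, 110 mm high (pestle to about 160 mm), behind the chopper on the left. Origin: centre, on the ledge.
- tortilla_warmer: Bystander: round flat black plastic tortilla warmer, lid shut, 212 mm across, 70 mm high, behind the chopper on the right. Origin: centre of its underside.
- ladle: Bystander: steel ladle lying on the ledge at the far right, cup 90 mm across and 34 mm high, handle 300 mm along its -x. Origin: centre of the cup's underside.
Things that resemble listed ones, but are neither listed nor needed, are in the scene too. What is shaped like the lid but pink is not meant.

How it is judged:
By the outcome, as a careful person would: the job done as asked, in the order asked, and still so for the second after the job is handed in, while the arm keeps its last pose, push and grip.
It also fails if it takes over 50 s, if anything falls off the work surface, if the arm or the gripper's body presses on something with over 40 N, if the wrist force passes 120 N, or if a joint passes its speed limit or range.

## Robot

A 6-joint arm with a two-finger parallel gripper is mounted at the origin on the work surface. World frame = base frame: x ahead of the robot, y to its left, z up, the work surface at z = 0. Lengths are in m, angles in degrees, forces in N, time in s.
With the tool pointing down it reaches from about 0.25 to 0.725 m from the base axis. Payload 9.7 kg.
Tool frame: the origin (TCP) lies midway between the tips of the shut fingers; the grasp point (between the pads) lies bot.grasp_offset behind it (bot.grasp_offset is the distance from the TCP to the grasp point, in m); x points along the fingers, y is the direction in which the jaws open and shut, and the axes are right-handed (so a half turn about x gives the same grasp; the last joint's range is limited). The gripper opens to 85 mm and grips with 20 to 120 N. Pads are 22 mm wide; open, the fingers measure 114 mm over their backs; the gripper's body (76 mm by 85 mm) begins 54 mm behind the grasp point. The pads swing forward as they close: fully open they stand 13 mm farther back than shut.
Start: joints at [-67.265, 4.979, 10.078, 95.1, 0, 90], TCP at [0.213, -0.507, 0.231] pointing down, gripper open.
Joint ranges: [-179.16, 179.16], [-48.56, 103.87], [-65.8, 70.77], [-126.05, 130.52], [-82.76, 87.17], [-180, 180]. Speed limits (degrees/s): [127.2, 127.2, 147.25, 180, 180, 180].

## Interface

Orientations are given as [roll, pitch, yaw] about the fixed x, y, z axes, in that order (R = Rz(yaw) Ry(pitch) Rx(roll)).
In Python, from workcell import status, camera, bot gives the robot as it stands.
- The arm moves only by the shell command python3 -m jog 'ROWS' [OPENING] [FORCE]. ROWS is text: rows parted by semicolons, each of 4 numbers parted by spaces: the shift along the tool's x, y, z in mm, then the turn about the tool's x in degrees. A call has exactly 8 rows; each row is the pose to reach, as a shift and turn from the pose commanded when the call began, along the tool's axes at that moment; what a row does not reach only later rows make up. A row lasts 1/8 s, in which the tool goes at most 62.5 mm and 10.7 degrees, less where a joint would pass 70% of its speed; a pose out of reach is approached as far as the arm can. A call with a gripper value outside its range is refused whole. OPENING is the opening, from 0 (shut) to 1 (fully open), set as the call begins (- or left out, the last holds). The fingers move at their own pace and stop on an object; FORCE is the grip in N (left out, the last holds). Time passes only in rows, so rows that repeat a pose let the fingers close, or fill a call up. It gives the time, the measured TCP pose, the force and the opening at its end, in the units of the state.
- status.get_obs(): the state, without advancing time (a new reading comes with each control period).
- camera(name): name is "scene" or "top" or "wrist"; returns a dict with "color" (400x640x3 uint8, red, green, blue), "vfov" (degrees; the focal length in pixels is half the picture's height over the tangent of half this angle, whatever the lens; pixels are square), "cx", "cy" (the principal point, pixels), "rvec" (rotation vector, rad) and "tvec" (3), from world to camera coordinates, as OpenCV has them. Camera axes: x right, y down, z forward; pixel columns grow to the right and rows downward; lengths in m; the calibration is good to about 2 mm. The wrist camera is an equidistant fisheye: a pixel r from the principal point sees the ray r / f radians off the axis. A picture is of the moment at which its call begins. There is no depth.
- bot.job_done(): hands the job in, once; it reports no verdict.
The state is a dict: "time": time; "q": joint angles; "qd": joint speeds; "joint_efforts": joint torques, N m; "ee_pos": TCP position; "tcp_rot": TCP orientation; "wrist_force": force on the tool from outside, world axes, zero at the start; "torque": the same for the moment, N m; "opening": finger opening in m.
Only numpy, scipy, OpenCV 4.12 (cv2) and the standard library are available. Lean on these libraries where they do the work, as an engineer would, in place of code of your own. Each camera call takes 0.05 s, during which the arm holds its last target. There are 200 camera calls.

## Working session

There is one attempt and no reset: what is moved stays moved. The work goes in short steps, Python scripts to look and compute and a shell command to move; the robot and the scene stay as the last step left them, time stands still between calls to the robot, and variables do not carry over. Pictures are saved under pics/ and viewed, about 8 in all and at most 12, crops included, and the job is handed in when it is done.

```bash
ls; mkdir -p pics; cat > h.py <<'E'
import numpy as np, cv2, pickle
from scipy.spatial.transform import Rotation as Rn
from workcell import status, camera, bot
def snap(n,tag):
    c=camera(n); pickle.dump(c,open(f'pics/{tag}.pkl','wb')); cv2.imwrite(f'pics/{tag}.png',c['color'][:,:,::-1]); return c
def load(tag): return pickle.load(open(f'pics/{tag}.pkl','rb'))
def f(c): return 200/np.tan(np.radians(c['vfov']/2))
def ray(c,u,v,fish=False):
    R=cv2.Rodrigues(np.array(c['rvec'],float))[0]; t=np.array(c['tvec'],float).ravel()
    x=np.array([u-c['cx'],v-c['cy']])/f(c)
    if fish:
        r=np.hypot(*x); d=np.array([*(x/r*np.sin(r)),np.cos(r)]) if r>1e-9 else np.array([0,0,1.])
    else: d=np.array([*x,1.]); d/=np.linalg.norm(d)
    return -R.T@t, R.T@d
def proj(c,P,fish=False):
    R=cv2.Rodrigues(np.array(c['rvec'],float))[0]; t=np.array(c['tvec'],float).ravel()
    p=np.atleast_2d(P)@R.T+t
    if fish:
        r=np.hypot(p[:,0],p[:,1]); th=np.arctan2(r,p[:,2]); k=th/np.maximum(r,1e-9)
        return np.c_[p[:,0]*k,p[:,1]*k]*f(c)+[c['cx'],c['cy']]
    return p[:,:2]/p[:,2:]*f(c)+[c['cx'],c['cy']]
def tri(rs):
    A=sum(np.eye(3)-np.outer(d,d) for o,d in rs); b=sum((np.eye(3)-np.outer(d,d))@o for o,d in rs)
    p=np.linalg.solve(A,b); return p,[1000*np.linalg.norm(np.cross(p-o,d)) for o,d in rs]
def onz(r,z): o,d=r; return o+d*(z-o[2])/d[2]
E
python3 - <<'E'
from h import *
for n in ['scene','top','wrist']:
    c=snap(n,n+'0'); print(n,c['vfov'],c['cx'],c['cy'],ray(c,c['cx'],c['cy']))
print(status.get_obs(),bot.grasp_offset)
a=load('scene0')['color'];b=load('top0')['color']
E
```

```text
pics
scene 46.82541301012111 326.9905379054946 196.1893775538338 (array([ 1.31586445, -0.61748933,  1.49673802]), array([-0.48348245,  0.29371047, -0.82460832]))
top 47.1550402738592 320.73280798705673 196.19560054997893 (array([ 0.20456136, -0.15739405,  1.63605321]), array([ 0.21553795,  0.01512874, -0.97637826]))
wrist 65.70646984690485 322.3095288100644 199.60495709482527 (array([ 0.28143304, -0.47820588,  0.37273074]), array([-0.27008934, -0.11102559, -0.9564126 ]))
{'time': 0.15, 'q': array([-6.72649015e+01,  5.00469448e+00,  1.00453283e+01,  9.50991715e+01,
        2.08000746e-03,  8.99997576e+01]), 'qd': array([-0.12310941, -0.0652917 ,  0.17470756,  0.07531329,  0.02366272,
       -0.05528353]), 'joint_efforts': array([ 1.53822264e-03, -5.20762324e+01,  4.65044045e+01,  1.38803766e-02,
        5.35984202e-05, -1.33008714e-05]), 'ee_pos': array([ 0.21250357, -0.50710652,  0.23074192]), 'tcp_rot': array([-92.03526621,  89.94142542, 110.70007362]), 'wrist_force': array([ 0.80857597, -1.29236921, -0.00603327]), 'torque': array([ 0.02516527, -0.01139175,  0.00061268]), 'opening': 0.08563551941182923} 0.0187
```

View pics/top0.png

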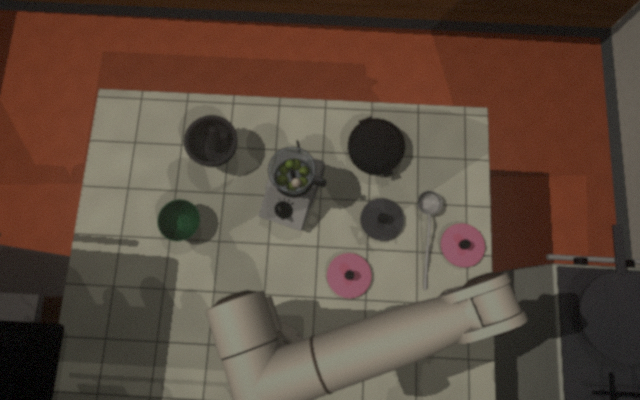

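View pics/scene0.png

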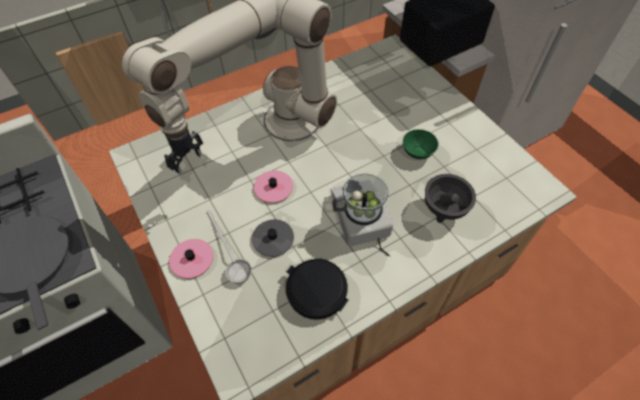

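Top view: the smoke-grey lid is at (383,219). Two pink look-alikes are at (349,275) and (463,245). The black tortilla warmer is at (376,146), the chopper bowl at (294,172) and the dial at (284,210). In the scene view the grey lid is at (273,238). It's the only grey one and lies to the right of the chopper, opposite the green bowl. I'll confirm it in an enlarged composite.

```bash
python3 - <<'E'
from h import *
a=load('top0')['color'];b=load('scene0')['color']
def crop(i,u,v,s=5):
    return cv2.resize(i[v:v+60,u:u+80],None,fx=s,fy=s,interpolation=cv2.INTER_CUBIC)
im=np.vstack([np.hstack([crop(a,345,190),crop(b,235,205)]),np.hstack([crop(a,255,175),crop(b,325,180)])])
cv2.imwrite('pics/crop1.png',np.clip(im[:,:,::-1]*1.5,0,255).astype(np.uint8))
E
```

```text
(no output)
```

View pics/crop1.png

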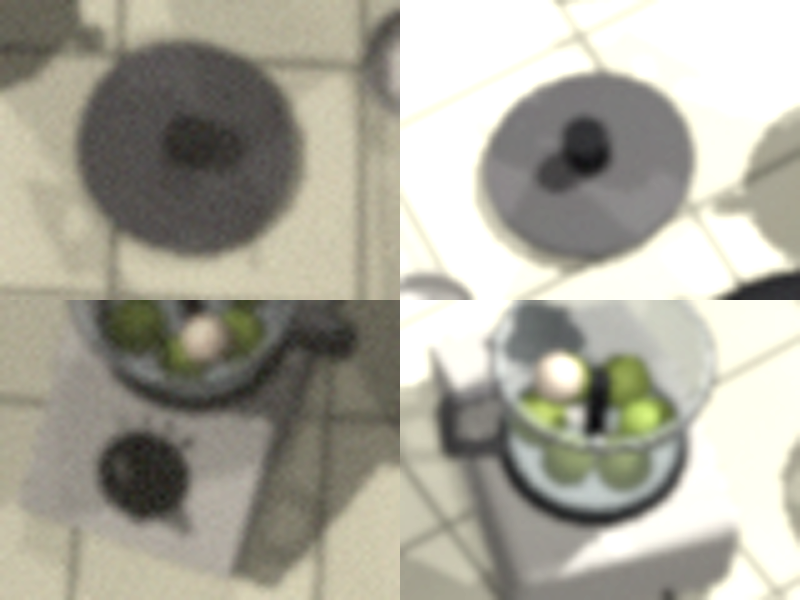

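The grey lid is confirmed: top about (383,219.4), scene about (272,238). At the chopper, the dial is at about (283.5,210) in the top view and its pointer can't be made out at this resolution. I'll triangulate coarsely, then look with the wrist camera.

```bash
python3 - <<'E'
from h import *
t=load('top0');s=load('scene0')
print('lid',tri([ray(t,382.6,219.2),ray(s,271.9,237.8)]))
print('bowl guess top z.21',onz(ray(t,294,172),.21))
print('dial z.11',onz(ray(t,283.6,209.5),.11))
im=cv2.resize(s['color'][155:235,315:415],None,fx=7,fy=7,interpolation=cv2.INTER_CUBIC)
cv2.imwrite('pics/c2.png',np.hstack([im])[:,:,::-1])
o=status.get_obs();R=Rn.from_euler('xyz',o['tcp_rot'],degrees=True).as_matrix();print(R.round(3))
# wrist camera in tool frame
w=load('wrist0');Rw=cv2.Rodrigues(np.array(w['rvec']))[0];C=-Rw.T@np.array(w['tvec']).ravel()
print('cam in tool',R.T@(C-o['ee_pos']), 'cam axes in tool cols',(R.T@Rw.T).round(3))
E
```

```text
lid (array([ 0.49241242, -0.3579503 ,  0.00461114]), [np.float64(1.5536881120582053), np.float64(1.5536881120581485)])
bowl guess top z.21 [ 0.59456622 -0.04485898  0.21      ]
dial z.11 [ 0.48858777 -0.01056114  0.11      ]
[[-0.     0.386 -0.922]
 [ 0.001 -0.922 -0.386]
 [-1.    -0.001 -0.   ]]
cam in tool [-0.14198602 -0.0001606  -0.07474818] cam axes in tool cols [[ 0.001 -0.292  0.956]
 [ 1.     0.001 -0.001]
 [-0.001  0.956  0.292]]
```

View pics/wrist0.png

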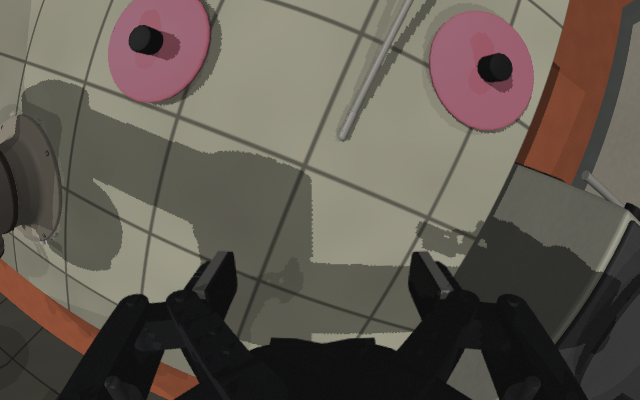

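The wrist picture is sharp. It shows the two pink lids at (150,45) and (482,70), and the top of the picture is outward from the base. Next I move over the grey lid.

```bash
python3 -m jog '-3 -5 -35 0; -6 -11 -75 0; -9 -17 -115 0; -12 -23 -155 0; -15 -29 -195 0; -18 -35 -235 0; -20 -38 -263 0; -20 -38 -263 0' && python3 - <<'E'
from h import *
c=snap('wrist','w1');print(status.get_obs()['ee_pos'],status.get_obs()['q'])
print(proj(c,[[.4924,-.358,.018],[.4924,-.358,.052]],True), proj(load('top0'),[[.4924,-.358,.018]]))
E
```

```text
time: 1.15
ee_pos: [0.4417, -0.3695, 0.2508]
tcp_rot: [-73.4, 90.0, 129.5]
wrist_force: [0.1, -0.6, -0.7]
opening: 0.0857
[ 0.4407991  -0.37015668  0.25082347] [-4.00167876e+01  9.13553875e+00  1.68429121e+01  9.77563870e+01
 -9.57332607e-03  1.17157700e+02]
[[330.4287526  127.25643523]
 [331.17412583 129.19676398]] [[382.69404703 218.39851403]]
```

View pics/w1.png

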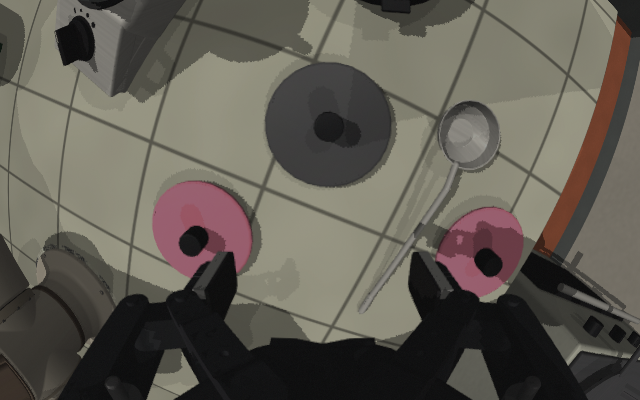

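The lid's outline in the wrist view spans u 265–392, v 62–187, and its knob is at (329,127). I'll fit its position from the outline, including height from the second view, then move to look at the chopper.

```bash
cat >> h.py <<'E'
def circ(x,y,z,r,n=120):
    a=np.linspace(0,2*np.pi,n); return np.c_[x+r*np.cos(a),y+r*np.sin(a),z+0*a]
def bb(p): return np.array([p[:,0].min(),p[:,0].max(),p[:,1].min(),p[:,1].max()])
E
python3 - <<'E'
from h import *
from scipy.optimize import least_squares
w=load('w1');t=load('top0');s=load('scene0')
print(tri([ray(w,328.5,124.5,True),ray(t,382.6,219.2)]),tri([ray(w,328.5,124.5,True),ray(s,271.9,237.8)]))
g=lambda p:np.r_[bb(proj(w,circ(*p,.078),True))-[265,392,62,187]]
r=least_squares(g,[.49,-.358,.018]);print(r.x,r.fun)
g2=lambda p:bb(proj(w,circ(*p,.018,.078),True))-[265,392,62,187]
r=least_squares(g2,[.49,-.358]);print(r.x,r.fun)
# camera placement for chopper: desired TCP to see bowl centre/dial
o=status.get_obs();R=Rn.from_euler('xyz',o['tcp_rot'],degrees=True).as_matrix();print(R.round(3))
for T in ([.42,-.09,.33],[.38,-.05,.36],[.45,-.03,.36]):
    print(T,R.T@(np.array(T)-o['ee_pos']))
    dC=np.array(T)-o['ee_pos'];c=dict(w);Rw=cv2.Rodrigues(np.array(w['rvec']))[0];c['tvec']=np.array(w['tvec']).ravel()-Rw@dC
    print(proj(c,[[.5946,-.0449,.21],[.4886,-.0106,.09]],True).round())
E
```

```text
(array([ 0.49302876, -0.35737481,  0.00272171]), [np.float64(2.409495067485741), np.float64(2.409495067485682)]) (array([ 0.49368577, -0.35583428,  0.00513304]), [np.float64(0.85981410964696), np.float64(0.8598141096470822)])
[ 0.49371062 -0.35532121  0.01373551] [ 0.14998522 -0.15170369 -0.15334962  0.15159175]
[ 0.49384713 -0.35519288] [-0.54294589  0.5542991  -0.81001044  0.87944375]
[[-0.001  0.388 -0.922]
 [ 0.    -0.922 -0.388]
 [-1.    -0.001  0.001]]
[0.42, -0.09, 0.33] [-0.07904238 -0.26634044 -0.08946711]
[[354.  -7.]
 [285.  94.]]
[0.38, -0.05, 0.36] [-0.10899498 -0.31874564 -0.06810037]
[[405. -12.]
 [328.  78.]]
[0.45, -0.03, 0.36] [-0.10903992 -0.31002463 -0.14037721]
[[398.  56.]
 [321. 132.]]
```

```bash
python3 -m jog '-20 -44 -20 0; -40 -88 -40 0; -60 -132 -60 0; -80 -176 -80 0; -100 -220 -100 0; -109 -264 -120 0; -109 -310 -140 0; -109 -310 -140 0' && python3 - <<'E'
from h import *
c=snap('wrist','w2');o=status.get_obs();print(o['ee_pos'],o['q'])
im=cv2.resize(c['color'][0:240,230:550],None,fx=2.5,fy=2.5,interpolation=cv2.INTER_CUBIC)
cv2.imwrite('pics/w2c.png',np.clip(im[:,:,::-1]*1.3,0,255).astype(np.uint8))
E
```

```text
time: 2.2
ee_pos: [0.4493, -0.0289, 0.3606]
tcp_rot: [167.9, 90.0, 10.8]
wrist_force: [0.1, -0.8, -0.9]
opening: 0.0853
[ 0.44939289 -0.03020922  0.3603714 ] [-3.83323879e+00 -3.45350181e+00  1.64225186e+01  1.09863817e+02
 -1.98010062e-02  1.53319397e+02]
```

View pics/w2c.png

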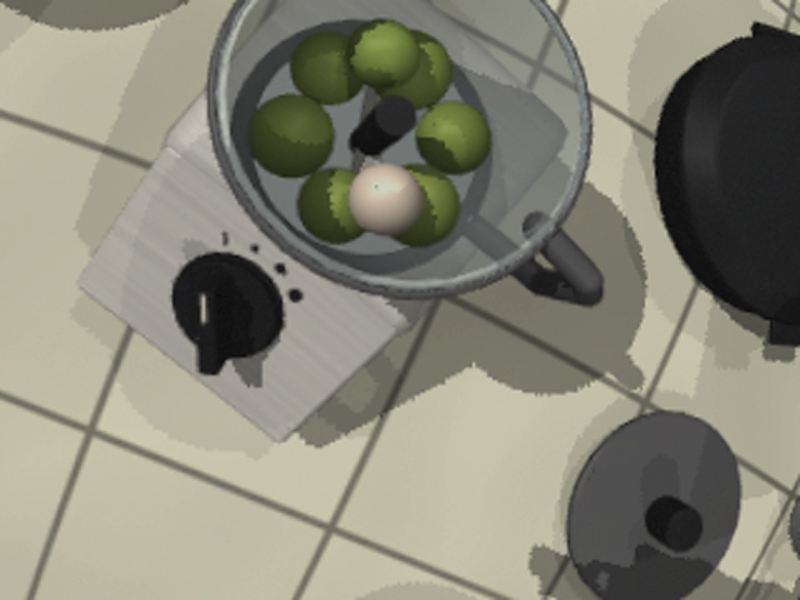

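Crop of w2 (×2.5, offset 230,0). The bowl rim's outer edge is at left 208, right 592 and bottom 298. The console front corners are (80,285) and (280,440). The dial skirt is centred at about (228,305), the bar lies from about (215,255) to (210,372), and the click marks run from (225,238) for off to (295,295) for third. I'll fit the chopper pose from these.

```bash
cat > fit.py <<'E'
from h import *
from scipy.optimize import least_squares
w=load('w2');s=load('scene0');t=load('top0')
full=lambda u,v:np.array([230+u/2.5,v/2.5])
m=[313.2,466.8,119.2]
g=lambda p:(bb(proj(w,circ(*p,.0745),True))[[0,1,3]]-m)
r=least_squares(g,[.594,-.045,.21]);print('rim wrist xyz',r.x,r.fun)
g3=lambda p:np.r_[g(p),bb(proj(s,circ(*p,.0745)))[[0,1,3]]-[343.6,388,208.6]]
r3=least_squares(g3,[.594,-.045,.21]);print('joint',r3.x,r3.fun)
r=least_squares(lambda p:g([*p,.21]),[.594,-.045]);print('z.21',r.x,r.fun)
L=onz(ray(w,*full(80,285),True),.04);Rr=onz(ray(w,*full(280,440),True),.04)
print('corners',L,Rr,np.linalg.norm(L-Rr),'yaw',np.degrees(np.arctan2(-(Rr-L)[0]*-1,-(Rr-L)[1])))
d=(L-Rr)[:2]; yaw=np.degrees(np.arctan2(-d[0],d[1]));ex=np.array([np.cos(np.radians(yaw)),np.sin(np.radians(yaw))])
print('yaw',yaw,'origin from corners',(L+Rr)[:2]/2+.16*ex)
E
python3 fit.py
```

```text
rim wrist xyz [ 0.60405377 -0.03486521  0.21630539] [ 0.00000000e+00  5.68434189e-14 -4.26325641e-14]
joint [ 0.6047511  -0.03493361  0.21459016] [ 0.42323912 -0.45239908 -0.70776467 -0.7325233  -1.29291228 -1.70481562]
z.21 [ 0.60426501 -0.03597432] [ 1.39098226 -1.71347852  0.02510945]
corners [0.47594755 0.08082568 0.04      ] [ 0.43455074 -0.06725112  0.04      ] 0.15375446735031154 yaw -15.619032167291092
yaw -15.619032167291092 origin from corners [ 0.60934085 -0.03629108]
```

Bowl rim centre is about (0.604,−0.035) and yaw about −16°. The height checks: 0.214 measured against 0.21. A second wrist view with the whole rim in it will tighten this.

```bash
python3 -m jog '0 0 -20 0; 0 0 -40 0; 0 0 -60 0; 0 0 -80 0; 0 0 -80 0; 0 0 -80 0; 0 0 -80 0; 0 0 -80 0' && python3 - <<'E'
from h import *
c=snap('wrist','w3');o=status.get_obs();print(o['ee_pos'],o['q'])
im=cv2.resize(c['color'][40:280,240:560],None,fx=2.5,fy=2.5,interpolation=cv2.INTER_CUBIC)
cv2.imwrite('pics/w3c.png',np.clip(im[:,:,::-1]*1.3,0,255).astype(np.uint8))
E
```

```text
time: 3.25
ee_pos: [0.5231, -0.0, 0.3607]
tcp_rot: [152.8, 90.0, -4.5]
wrist_force: [0.2, 0.6, -0.1]
opening: 0.0855
[5.23223004e-01 1.33264823e-04 3.60637370e-01] [ 1.52106477e-02  6.61156810e+00  2.67645795e+01  1.10119083e+02
 -1.13350534e-03  1.57292690e+02]
```

View pics/w3c.png

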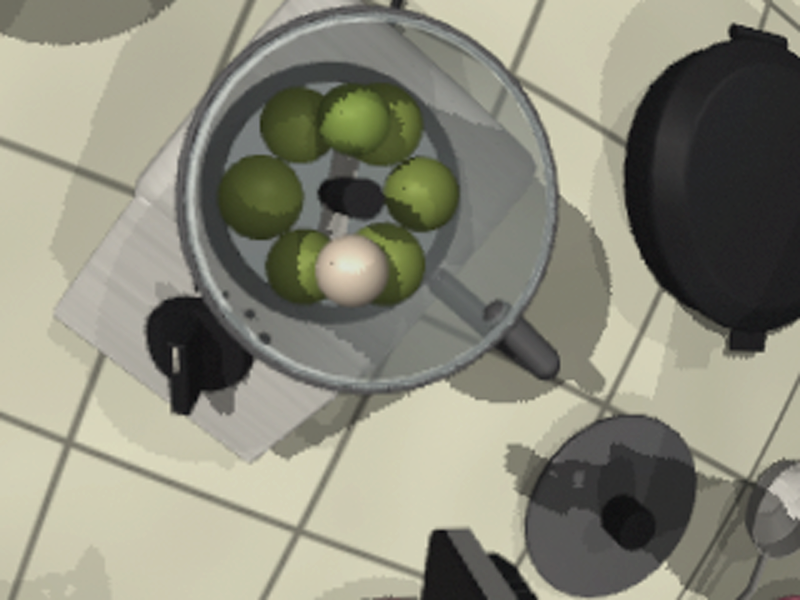

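In w3c (×2.5, offset 240,40) the rim's outer edge is at left 177, right 558, top 8, bottom 393. I'll fit with both wrist views and then overlay the dial model as a check.

```bash
cat > fit2.py <<'E'
from h import *
from scipy.optimize import least_squares
w=load('w2');w3=load('w3')
m3=[310.6,463,43,197]
g=lambda p:np.r_[bb(proj(w,circ(*p,.0745),True))[[0,1,3]]-[313,466.6,119],bb(proj(w3,circ(*p,.0745),True))-m3]
r=least_squares(g,[.604,-.035,.21]);print('rim',r.x,r.fun.round(2))
r=least_squares(lambda p:g(p)[3:],[.604,-.035,.21]);print('w3 only',r.x,r.fun.round(2))
x,y=least_squares(lambda p:g([*p,.21]),[.604,-.035]).x;print('z.21',x,y)
yaw=np.radians(-15.6)
def W(p): 
    p=np.atleast_2d(p);return np.c_[x+p[:,0]*np.cos(yaw)-p[:,1]*np.sin(yaw),y+p[:,0]*np.sin(yaw)+p[:,1]*np.cos(yaw),p[:,2]]
up=np.array([np.cos(np.pi/6),0,.5]);n=np.array([-.5,0,np.cos(np.pi/6)]);l=np.array([0,1,0.])
C=np.array([-.1125,0,.0675])
def D(a,b,h): return C+a*up+b*l+h*n
def bar(h,ang):
    e=np.cos(ang)*up+np.sin(ang)*l;q=np.cos(ang)*l-np.sin(ang)*up
    return np.array([C+h*n+i*e+j*q for i,j in((.025,.006),(.025,-.006),(-.025,-.006),(-.025,.006),(.025,.006))])
if __name__=='__main__':
    out=[]
    for c in (w,w3):
        im=cv2.resize(c['color'][40:280,240:400],None,fx=2.5,fy=2.5,interpolation=cv2.INTER_CUBIC)
        im=np.ascontiguousarray(np.clip(im[:,:,::-1]*1.6,0,255).astype(np.uint8))
        a=np.linspace(0,2*np.pi,60)
        for P,col in ((bar(.036,np.radians(36)),(0,255,255)),(bar(.008,np.radians(36)),(0,128,255)),(np.array([D(.03*np.cos(k),.03*np.sin(k),.008) for k in a]),(255,0,255)),
             (np.array([[-.16,-.08,.04],[-.16,.08,.04],[-.065,.08,.095],[-.065,-.08,.095],[-.16,-.08,.04]]),(0,255,0)),(np.array([[.0745*np.cos(k),.0745*np.sin(k),.21] for k in a]),(255,255,0))):
            px=((proj(c,W(P),True)-[240,40])*2.5).round().astype(int);cv2.polylines(im,[px.reshape(-1,1,2)],False,col,1,cv2.LINE_AA)
        out.append(im)
    cv2.imwrite('pics/ov.png',np.hstack(out));print('dial_grip world',W(C+.024*n))
E
python3 fit2.py
```

```text
rim [ 0.60577384 -0.03415547  0.21548929] [ 0.25 -0.17 -1.8   0.1  -0.22  0.63  1.28]
w3 only [ 0.60668936 -0.03388011  0.21507238] [ 0.23 -0.26 -0.24  0.24]
z.21 0.6059983182735331 -0.03506124922235555
dial_grip world [[ 0.48608458 -0.00158073  0.08828461]]
```

View pics/ov.png

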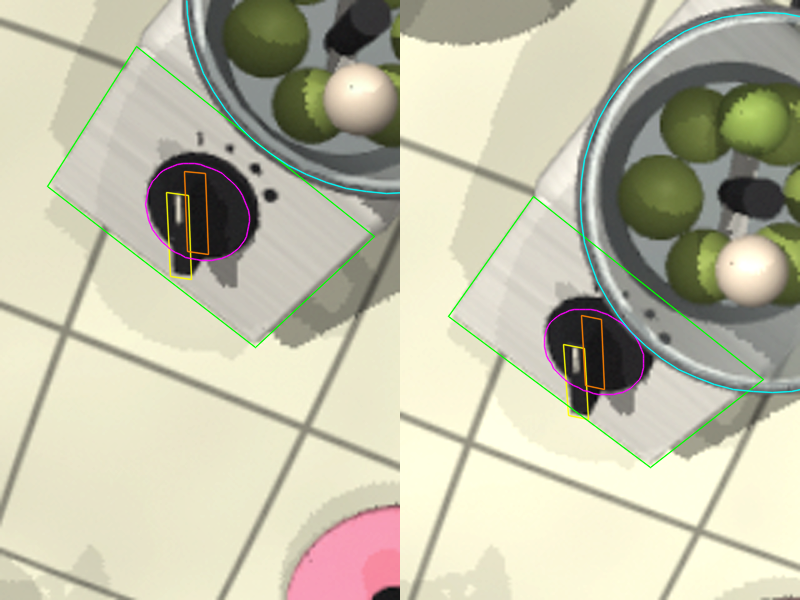

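The overlay matches: rim, console corners and bar all agree within about 2 mm. So rim centre is (0.606,−0.0345), dial_grip about (0.486,−0.002,0.088), and the lid is at (0.4938,−0.3552). Now I go to the lid.

```bash
python3 -m jog '0 40 21 0; 0 90 47 0; 0 140 73 0; 20 190 99 0; 70 240 125 0; 130 285 149 0; 190 316 165 0; 230 316 165 0' && python3 -m jog '30 0 0 0; 60 0 0 0; 80 0 0 0; 80 0 0 0; 80 0 0 0; 80 0 0 0; 80 0 0 0; 80 0 0 0' && python3 - <<'E'
from h import *
o=status.get_obs();R=Rn.from_euler('xyz',o['tcp_rot'],degrees=True).as_matrix()
print(o['ee_pos'],R.T@(np.array([.4938,-.3552,.024])-o['ee_pos'])*1000,R.round(3))
c=snap('wrist','w4')
E
```

```text
time: 4.3
ee_pos: [0.4933, -0.354, 0.1385]
tcp_rot: [115.8, 89.9, -41.5]
wrist_force: [0.6, 0.2, 0.2]
opening: 0.0853
time: 5.3
ee_pos: [0.4939, -0.3523, 0.0601]
tcp_rot: [121.6, 90.0, -35.7]
wrist_force: [-0.3, 0.6, 0.6]
opening: 0.0854
[ 0.4938758  -0.35230566  0.0601    ] [36.1009548   2.62188129  1.1997995 ] [[ 0.     0.387 -0.922]
 [-0.    -0.922 -0.387]
 [-1.     0.001 -0.   ]]
```

View pics/w4.png

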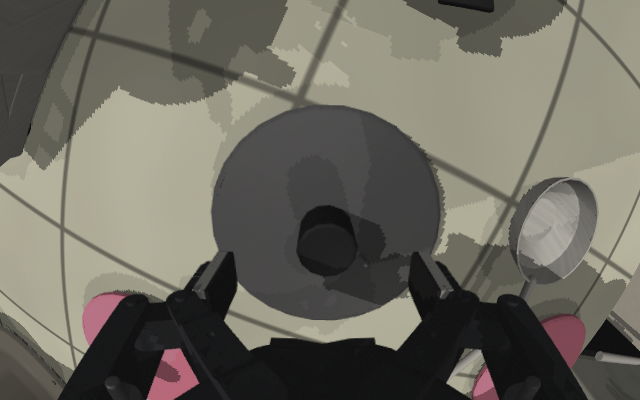

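The knob's top is at (327,248) and the flange outline at u 211–440, v 105–320, close to centred between the fingers. I'll refine the position once more.

```bash
python3 - <<'E'
from h import *
from scipy.optimize import least_squares
w=load('w4');o=status.get_obs();R=Rn.from_euler('xyz',o['tcp_rot'],degrees=True).as_matrix()
a=least_squares(lambda p:bb(proj(w,circ(*p,.018,.078),True))-[211,440,105,320],[.49,-.358]);k=onz(ray(w,327,248,True),.052)
print(a.x,a.fun,k)
for q in([*a.x,.024],[*k[:2],.024]): print(R.T@(np.array(q)-o['ee_pos'])*1000)
E
```

```text
[ 0.4939647  -0.35447385] [-2.20913572  2.25137923 -1.3311294   3.03817587] [ 0.49632262 -0.35371018  0.052     ]
[35.96055581  2.08763011  0.69562895]
[35.96111134  2.29457859 -1.77421926]
```

```bash
python3 -m jog '10 2 0 0; 25 2 0 0; 36 2 0 0; 36 2 0 0; 36 2 0 0; 36 2 0 0; 36 2 0 0; 36 2 0 0' && python3 -m jog '0 0 0 0; 0 0 0 0; 0 0 0 0; 0 0 0 0; 0 0 0 0; 0 0 0 0; 0 0 0 0; 0 0 0 0' 0.2 40 && python3 -m jog '-20 0 0 0; -60 0 0 0; -110 0 0 0; -160 0 0 0; -210 0 0 0; -240 0 0 0; -240 0 0 0; -240 0 0 0' && python3 - <<'E'
from h import *
o=status.get_obs();c=snap('wrist','w5');print(o['ee_pos'],o['opening'],o['tcp_rot'])
E
```

```text
time: 6.35
ee_pos: [0.4946, -0.3541, 0.0239]
tcp_rot: [119.7, 90.0, -37.6]
wrist_force: [0.3, 0.2, 0.2]
opening: 0.0854
time: 7.35
ee_pos: [0.4946, -0.3541, 0.0239]
tcp_rot: [122.6, 90.0, -34.7]
wrist_force: [-0.7, -0.7, 4.4]
opening: 0.0331
time: 8.35
ee_pos: [0.4943, -0.3539, 0.2627]
tcp_rot: [-59.1, 89.9, 143.6]
wrist_force: [-0.1, 0.3, -2.4]
opening: 0.0325
[ 0.49426122 -0.35392131  0.26265546] 0.03245715663962415 [-59.08995005  89.91667548 143.64258575]
```

View pics/w5.png

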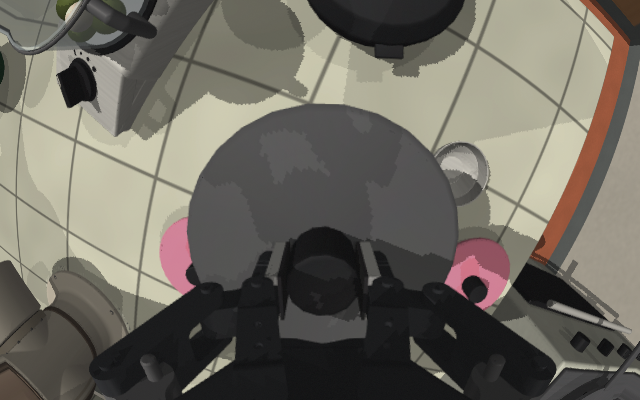

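The lid is held level by the knob (flange outline u 188–459, top v 104; opening 32.5 mm). I'll work out its offset in the grip and the shift to the bowl.

```bash
python3 - <<'E'
from h import *
from scipy.optimize import least_squares
w=load('w5');o=status.get_obs();R=Rn.from_euler('xyz',o['tcp_rot'],degrees=True).as_matrix()
zt=o['ee_pos'][2]-.006
a=least_squares(lambda p:bb(proj(w,circ(*p,zt,.078),True))[:3]-[188,459,104],[.494,-.354]);print(a.x,a.fun)
a2=least_squares(lambda p:bb(proj(w,circ(*p,.078),True))[:3]-[188,459,104],[.494,-.354,zt]);print(a2.x,zt)
off=R.T@(np.r_[a.x,zt]-o['ee_pos'])*1000;print('lid in tool',off)
T=np.array([.606,-.0345]);
for lc in (a.x,[.4938,-.3548]):print('shift',R.T@np.r_[T-lc,0]*1000, 'world',T-lc)
print(R.round(4))
# rows' path check
E
```

```text
[ 0.49287425 -0.3549321 ] [-2.34836811  2.35859826  0.60047705]
[ 0.49317737 -0.35480373  0.25260191] 0.25615155474412515
lid in tool [6.00079622 0.59213394 1.57870427]
shift [ 2.29272474e-01 -2.51808315e+02 -2.28181262e+02] world [0.11312575 0.3204321 ]
shift [ 2.30902014e-01 -2.52044277e+02 -2.27276393e+02] world [0.1122 0.3203]
[[-0.002   0.3865 -0.9223]
 [ 0.0014 -0.9223 -0.3865]
 [-1.     -0.0021  0.0013]]
```

```bash
python3 -m jog '-5 -25 -23 0; -10 -65 -58 0; -10 -110 -99 0; -10 -155 -140 0; -10 -200 -180 0; -5 -235 -212 0; 0 -252 -227.5 0; 0 -252 -227.5 0' && python3 -m jog '0 0 0 0; 0 0 0 0; 3 0 0 0; 6 0 0 0; 9 0 0 0; 12 0 0 0; 12 0 0 0; 12 0 0 0' && python3 - <<'E'
from h import *
o=status.get_obs();c=snap('wrist','w6');s=snap('scene','s6');print(o['ee_pos'],o['opening'])
im=cv2.resize(c['color'][60:360,110:510],(800,600),interpolation=cv2.INTER_CUBIC)
im2=cv2.resize(s['color'][130:230,300:440],(420,300),interpolation=cv2.INTER_CUBIC)
im[300:600,0:0]=0
cv2.imwrite('pics/c6.png',np.hstack([cv2.resize(im,(400,300)),cv2.resize(im2,(400,300))])[:,:,::-1])
E
```

```text
time: 9.4
ee_pos: [0.6067, -0.0326, 0.2619]
tcp_rot: [-24.2, 89.8, 178.6]
wrist_force: [-0.2, -0.2, -2.3]
opening: 0.033
time: 10.4
ee_pos: [0.6069, -0.0337, 0.2518]
tcp_rot: [156.5, 90.0, -0.8]
wrist_force: [-0.4, 0.2, -1.8]
opening: 0.0331
[ 0.60692091 -0.03365068  0.25178119] 0.03307950331744899
```

View pics/c6.png

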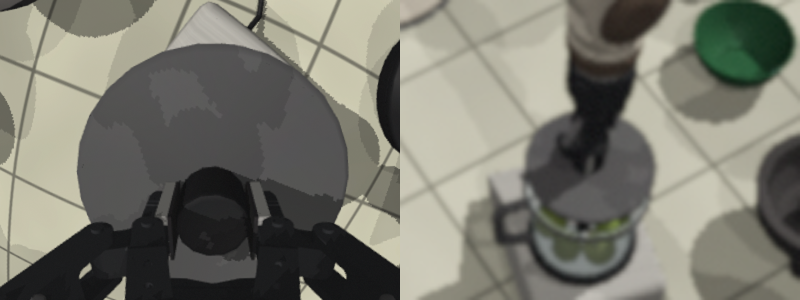

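The lid is held over the bowl and covers the mouth in both views. I lower it in steps and watch the force.

```bash
python3 -m jog '3 0 0 0; 6 0 0 0; 9 0 0 0; 12 0 0 0; 15 0 0 0; 17 0 0 0; 19 0 0 0; 19 0 0 0' && python3 -m jog '1 0 0 0; 2 0 0 0; 3 0 0 0; 4 0 0 0; 5 0 0 0; 6 0 0 0; 6 0 0 0; 6 0 0 0'
```

```text
time: 11.5
ee_pos: [0.6069, -0.0337, 0.2326]
tcp_rot: [-22.2, 90.0, -179.4]
wrist_force: [1.1, -0.2, -1.7]
opening: 0.0329
time: 12.5
ee_pos: [0.6069, -0.0337, 0.2268]
tcp_rot: [161.3, 90.0, 4.1]
wrist_force: [1.1, -0.4, -1.8]
opening: 0.0329
```

The plug is inside the mouth with no vertical load. I go down to the flange.

```bash
python3 -m jog '1 0 0 0; 2 0 0 0; 2.5 0 0 0; 3 0 0 0; 3.5 0 0 0; 4 0 0 0; 4 0 0 0; 4 0 0 0'
```

```text
time: 13.5
ee_pos: [0.6069, -0.0337, 0.2242]
tcp_rot: [156.3, 89.9, -1.0]
wrist_force: [-2.5, 0.3, 8.7]
opening: 0.0328
```

Seated contact: 10 N upward at TCP z = 0.224, exactly the expected seated height (flange on rim at 0.210). Release, rise clear, and check the lid.

```bash
python3 -m jog '0 0 0 0; 0 0 0 0; 0 0 0 0; 0 0 0 0; 0 0 0 0; -2 0 0 0; -4 0 0 0; -6 0 0 0' 1 && python3 -m jog '-20 0 0 0; -50 0 0 0; -80 0 0 0; -80 0 30 0; -80 0 70 0; -80 0 110 0; -80 0 110 0; -80 0 110 0' && python3 - <<'E'
from h import *
from fit2 import *
o=status.get_obs();c=snap('wrist','w7');s=snap('scene','s7');t=snap('top','t7');print(o['ee_pos'],o['q'],o['tcp_rot'])
def cr(i,u,v,W,H,c2): 
    out=cv2.resize(c2['color'],None,fx=1,fy=1);return out
ims=[]
for cc,fi,(u,v,W,H) in ((c,True,(230,0,260,195)),(s,False,(325,155,80,60)),(t,False,(255,140,80,60))):
    k=400/W; im=np.ascontiguousarray(cv2.resize(cc['color'][v:v+H,u:u+W],(400,300),interpolation=cv2.INTER_CUBIC)[:,:,::-1])
    raw=im.copy()
    for z,r,col in ((.218,.078,(0,255,255)),(.21,.0745,(255,255,0))):
        px=((proj(cc,circ(.606,-.0345,z,r),fi)-[u,v])*k).astype(int);cv2.polylines(im,[px.reshape(-1,1,2)],True,col,1)
    ims+=[im]
    if fi: ims+=[raw]
cv2.imwrite('pics/c7.png',np.vstack([np.hstack(ims[:2]),np.hstack(ims[2:])]))
# stick sim in chopper frame
i,j,h=np.meshgrid(np.linspace(-.025,.025,101),np.linspace(-.006,.006,13),np.linspace(.008,.036,57),indexing='ij')
for xe in (-.134,-.136,-.138,-.140):
    res=[]
    for th in (0,.2,.42,.63,.84,1.05,1.15,1.26,1.32):
        a=np.radians(36)-th;e=np.cos(a)*up+np.sin(a)*l;q=np.cos(a)*l-np.sin(a)*up
        P=C+i[...,None]*e+j[...,None]*q+h[...,None]*n
        m=(P[...,0]<=xe)&(P[...,0]>=xe-.022)&(P[...,2]>=.07)
        k=np.argmin(np.where(m,P[...,1],9));idx=np.unravel_index(k,i.shape);res.append((th,round(P[idx][1]*1000,1),round(i[idx]*1000),round(P[idx][0]*1000),round(P[idx][2]*1000)))
    print(xe,res)
E
```

```text
time: 14.5
ee_pos: [0.6069, -0.0337, 0.229]
tcp_rot: [152.3, 90.0, -5.0]
wrist_force: [-0.3, -0.3, -0.2]
opening: 0.0855
time: 15.5
ee_pos: [0.5058, -0.0762, 0.309]
tcp_rot: [158.1, 89.9, 0.8]
wrist_force: [-0.2, 0.4, 0.1]
opening: 0.0852
rim [ 0.60577384 -0.03415547  0.21548929] [ 0.25 -0.17 -1.8   0.1  -0.22  0.63  1.28]
w3 only [ 0.60668936 -0.03388011  0.21507238] [ 0.23 -0.26 -0.24  0.24]
z.21 0.6059983182735331 -0.03506124922235555
[ 0.5057849  -0.0761973   0.30900737] [-8.57209673e+00  2.15410055e+00  1.59188102e+01  1.03712556e+02
  8.65444928e-03  1.48708572e+02] [158.13044713  89.94713312   0.84978254]
-0.134 [(0, np.float64(-19.5), -25, -134, 72), (0.2, np.float64(-15.8), -25, -138, 70), (0.42, np.float64(-11.0), -25, -141, 70), (0.63, np.float64(-6.0), -5, -134, 96), (0.84, np.float64(-5.2), -3, -134, 97), (1.05, np.float64(-4.7), -2, -134, 97), (1.15, np.float64(-4.5), -2, -134, 97), (1.26, np.float64(-4.3), -1, -134, 96), (1.32, np.float64(-4.3), -1, -134, 97)]
-0.136 [(0, np.float64(-19.5), -25, -136, 75), (0.2, np.float64(-15.8), -25, -138, 70), (0.42, np.float64(-11.
[... 302 characters left out ...]
79), (0.2, np.float64(-15.8), -25, -138, 71), (0.42, np.float64(-11.0), -25, -141, 70), (0.63, np.float64(-6.0), -9, -138, 94), (0.84, np.float64(-4.2), -8, -138, 94), (1.05, np.float64(-2.6), -7, -138, 94), (1.15, np.float64(-1.7), -7, -138, 94), (1.26, np.float64(-1.0), -7, -138, 94), (1.32, np.float64(-0.5), -7, -138, 94)]
-0.14 [(0, np.float64(-19.5), -25, -140, 82), (0.2, np.float64(-15.8), -25, -140, 75), (0.42, np.float64(-11.0), -25, -141, 70), (0.63, np.float64(-6.0), -11, -140, 93), (0.84, np.float64(-3.8), -10, -140, 93), (1.05, np.float64(-1.6), -10, -140, 93), (1.15, np.float64(-0.5), -10, -140, 93), (1.26, np.float64(0.8), -10, -140, 93), (1.32, np.float64(1.4), -10, -140, 93)]
```

View pics/c7.png

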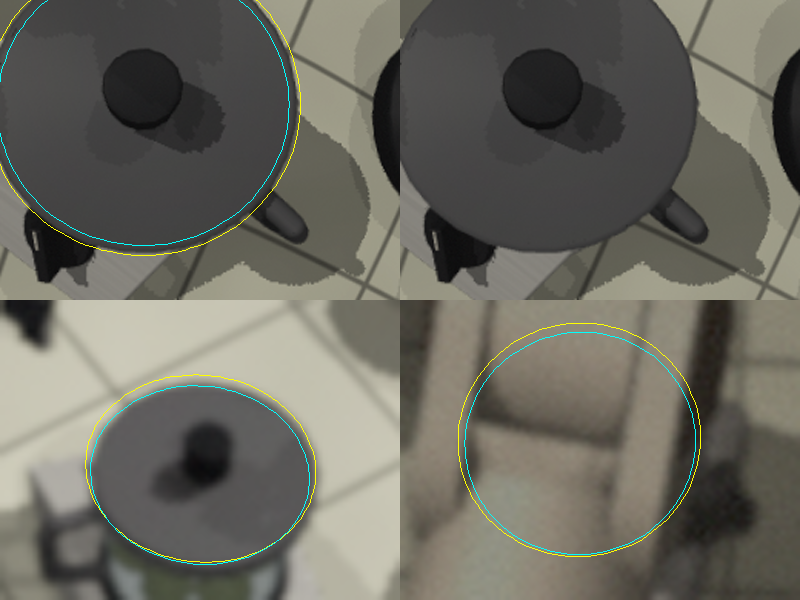

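The lid sits concentric and level. In the wrist and scene views its outline follows the predicted seated circle (yellow) within about 2 mm, and the rim is covered all round. That was the last picture, so I rely on numbers from here.

For the dial, the tool can't tilt. I'll use the shut fingers to push the bar's tail sideways, with the camera turned to the robot's side so it stays clear of the lid.

```bash
python3 -m jog '0 -7 5 -10.5; 0 -15 10 -21; 0 -24 15 -31.5; 0 -33 21 -42; 0 -42 27 -52.5; 0 -50 32 -63; 0 -57 36 -73.5; 0 -57 36 -84' 0 40 && python3 -m jog '0 0 0 -10; 0 0 0 -20; 0 0 0 -30; 0 0 0 -40; 0 0 0 -50; 0 0 0 -57.6; 0 0 0 -57.6; 0 0 0 -57.6' && python3 - <<'E'
from h import *
from fit2 import x,y,yaw,W,C,n,up,l
o=status.get_obs();R=Rn.from_euler('xyz',o['tcp_rot'],degrees=True).as_matrix();print(o['ee_pos'],o['q'],R.round(3))
print('shift to pre',R.T@(W([-.149,-.0445,.07])[0]-o['ee_pos'])*1000)
i,j,h=np.meshgrid(np.linspace(-.025,.025,201),np.linspace(-.006,.006,13),np.linspace(.008,.036,57),indexing='ij')
for th in np.r_[np.arange(0,1.2,.14),1.15,1.26,1.32]:
    a=np.radians(36)-th;e=np.cos(a)*up+np.sin(a)*l;q=np.cos(a)*l-np.sin(a)*up
    P=C+i[...,None]*e+j[...,None]*q+h[...,None]*n;r=[]
    for xe in (-.138,-.142,-.144,-.146):
        m=(P[...,0]<=xe)&(P[...,0]>=xe-.022)&(P[...,2]>=.07)
        idx=np.unravel_index(np.argmin(np.where(m,P[...,1],9)),i.shape);r.append((float(P[idx][1]*1000).__round__(1),round(i[idx]*1000)))
    print(round(th,2),r)
E
```

```text
time: 16.65
ee_pos: [0.4505, -0.037, 0.3086]
tcp_rot: [-125.4, 90.0, 161.7]
wrist_force: [-0.6, -0.9, 0.0]
opening: 0.0001
time: 17.65
ee_pos: [0.4505, -0.0374, 0.3085]
tcp_rot: [-171.8, 90.0, 172.4]
wrist_force: [0.2, 0.5, 0.1]
opening: 0.0002
rim [ 0.60577384 -0.03415547  0.21548929] [ 0.25 -0.17 -1.8   0.1  -0.22  0.63  1.28]
w3 only [ 0.60668936 -0.03388011  0.21507238] [ 0.23 -0.26 -0.24  0.24]
z.21 0.6059983182735331 -0.03506124922235555
[ 0.45048067 -0.03741506  0.30849584] [-4.74873331e+00 -5.82483921e+00  8.09735095e+00  1.03949802e+02
  1.39610103e-03  1.10650722e+01] [[-0.     0.273  0.962]
 [ 0.     0.962 -0.273]
 [-1.    -0.    -0.   ]]
shift to pre [238.49576256  -0.39417985   0.27123358]
0.0 [(-19.5, -25), (-19.5, -25), (-19.5, -25), (-17.1, -25)]
0.14 [(-17.0, -25), (-17.0, -25), (-17.0, -25), (-17.0, -25)]
0.28 [(-14.2, -25), (-14.2, -25), (-14.2, -25), (-14.2, -25)]
0.42 [(-11.0, -25), (-11.0, -25), (-11.0, -25), (-11.0, -25)]
0.56 [(-7.7, -25), (-7.7, -25), (-7.7, -25), (-7.7, -25)]
0.7 [(-5.4, -8), (-5.1, -13), (-4.9, -15), (-4.7, -18)]
0.84 [(-4.2, -8), (-3.2, -12), (-2.8, -15), (-2.2, -17)]
0.98 [(-3.1, -7), (-1.5, -12), (-0.6, -14), (0.2, -17)]
1.12 [(-2.1, -7), (0.4, -12), (1.6, -14), (2.9, -17)]
1.15 [(-1.8, -7), (0.8, -12), (2.1, -15), (3.4, -17)]
1.26 [(-1.0, -7), (2.4, -12), (4.0, -15), (5.8, -18)]
1.32 [(-0.5, -7), (3.4, -12), (5.3, -16), (7.2, -19)]
```

```bash
python3 -m jog '25 0 -4 0; 60 0 -4 0; 100 0 -4 0; 140 0 -4 0; 180 0 -4 0; 215 0 -4 0; 238 0 -4 0; 238 0 -4 0' && python3 -m jog '0 2 0 0; 0 4 0 0; 0 6 0 0; 0 8 0 0; 0 9 0 0; 0 10 0 0; 0 11 0 0; 0 12 0 0' && python3 -m jog '0 1 0 0; 0 2 0 0; 0 3 0 0; 0 4 0 0; 0 5 0 0; 0 6 0 0; 0 6 0 0; 0 6 0 0'
```

```text
time: 18.65
ee_pos: [0.4453, -0.0363, 0.0693]
tcp_rot: [-169.3, 89.8, 174.9]
wrist_force: [-0.1, 0.7, -0.2]
opening: 0.0002
time: 19.65
ee_pos: [0.4496, -0.0249, 0.0707]
tcp_rot: [-138.8, 90.0, -154.4]
wrist_force: [-0.1, 0.1, 0.2]
opening: 0.0003
time: 20.65
ee_pos: [0.451, -0.0193, 0.0706]
tcp_rot: [-136.6, 90.0, -152.3]
wrist_force: [-2.6, -3.6, 0.1]
opening: 0.0
```

Contact: 4.4 N at tool y ≈ −26.5 mm in the chopper frame, the expected spring preload. I keep pushing the tail and drift outwards.

```bash
python3 -m jog '0 1 0 0; 0 2.5 0 0; 0 4 0 0; 0 5.5 0 0; 0 7 -1 0; 0 8.5 -1 0; 0 10 -2 0; 0 10 -2 0' && python3 -m jog '0 1 0 0; 0 2 -1 0; 0 3 -1 0; 0 4 -1 0; 0 5 -1 0; 0 6 -1 0; 0 6 -1 0; 0 6 -1 0' && python3 -m jog '0 0.5 0 0; 0 1 0 0; 0 1.5 0 0; 0 2 0 0; 0 2.5 0 0; 0 3 0 0; 0 3 0 0; 0 3 0 0' && python3 - <<'E'
from h import *
from fit2 import W,x,y,yaw
o=status.get_obs();d=o['ee_pos'][:2]-[x,y];c,s=np.cos(yaw),np.sin(yaw)
print('chopper frame tool',(c*d[0]+s*d[1])*1000,(-s*d[0]+c*d[1])*1000,o['torque'])
F=o['wrist_force'];print('F chopper',c*F[0]+s*F[1],-s*F[0]+c*F[1],F[2])
E
```

```text
time: 21.65
ee_pos: [0.4502, -0.0094, 0.0694]
tcp_rot: [-150.7, 89.7, -166.4]
wrist_force: [-6.0, -5.6, -4.6]
opening: 0.0001
time: 22.65
ee_pos: [0.4511, -0.0033, 0.0695]
tcp_rot: [-153.9, 89.8, -169.6]
wrist_force: [-5.8, -3.7, -4.2]
opening: -0.0005
time: 23.65
ee_pos: [0.4517, -0.0003, 0.0695]
tcp_rot: [-157.7, 89.8, -173.4]
wrist_force: [-7.1, -3.4, -3.1]
opening: 0.0001
rim [ 0.60577384 -0.03415547  0.21548929] [ 0.25 -0.17 -1.8   0.1  -0.22  0.63  1.28]
w3 only [ 0.60668936 -0.03388011  0.21507238] [ 0.23 -0.26 -0.24  0.24]
z.21 0.6059983182735331 -0.03506124922235555
chopper frame tool -157.9478334276504 -7.966966894359377 [-0.70509479  1.47036152 -0.0048923 ]
F chopper -5.885957154150535 -5.191937072085482 -3.1171393873517075
```

Forces are steady and light (about 8 N). Estimated θ is about 0.95, roughly 6 mm to go. I'll push further and measure the dial angle in the wrist image by matching the bar's white pointer mark.

```bash
python3 -m jog '0 0.5 0 0; 0 1 0 0; 0 1.5 0 0; 0 2 1 0; 0 2.5 1 0; 0 3 1 0; 0 3 1 0; 0 3 1 0' && cat > ang.py <<'E'
import sys
from h import *
from fit2 import W,C,n,up,l
def pts(th,off):
    a=np.radians(36)-th;e=np.cos(a)*up+np.sin(a)*l;q=np.cos(a)*l-np.sin(a)*up
    return np.array([C+.036*n+s*e+off*q for s in np.linspace(.008,.020,13)])
def prof(c,fish=True):
    g=cv2.cvtColor(c['color'],cv2.COLOR_RGB2GRAY).astype(np.float32);r=[]
    for th in np.arange(-.2,1.5,.04):
        p=proj(c,W(pts(th,0)),fish).astype(np.float32)
        v=[cv2.remap(g,p[:,:1]+du,p[:,1:]+dv,cv2.INTER_LINEAR).mean() for du in range(-5,6) for dv in range(-5,6)]
        k=int(np.argmax(v));r.append((round(th,2),round(float(max(v))),round(float(v[60])),(k//11-5,k%11-5)))
    return r
if __name__=='__main__':
    print('w2 (off)',[ (a,b) for a,b,_,_ in prof(load('w2'))])
    c=snap('wrist',sys.argv[1]);print(proj(c,W(pts(1.2,0)),True)[[0,-1]].round(),prof(c))
    o=status.get_obs();print(o['ee_pos'],o['wrist_force'])
E
python3 ang.py w8
```

```text
time: 24.65
ee_pos: [0.4526, 0.0022, 0.0694]
tcp_rot: [-156.2, 89.7, -171.9]
wrist_force: [-11.4, -4.6, -1.2]
opening: 0.0001
rim [ 0.60577384 -0.03415547  0.21548929] [ 0.25 -0.17 -1.8   0.1  -0.22  0.63  1.28]
w3 only [ 0.60668936 -0.03388011  0.21507238] [ 0.23 -0.26 -0.24  0.24]
z.21 0.6059983182735331 -0.03506124922235555
w2 (off) [(np.float64(-0.2), 99), (np.float64(-0.16), 98), (np.float64(-0.12), 110), (np.float64(-0.08), 111), (np.float64(-0.04), 114), (np.float64(0.0), 125), (np.float64(0.04), 104), (np.float64(0.08), 125), (np.float64(0.12), 110), (np.float64(0.16), 112), (np.float64(0.2), 106), (np.float64(0.24), 99), (np.float64(0.28), 96), (np.float64(0.32), 87), (np.float64(0.36), 85), (np.float64(0.4), 80), (np.float64(0.44), 74), (np.float64(0.48), 72), (np.float64(0.52), 69), (np.float64(0.56), 66), (np.float64(0.6), 63), (np.float64(0.64), 60), (np.float64(0.68), 57), (np.float64(0.72), 54), (np.float64(0.76), 50), (np.float64(0.8), 47), (np.float64(0.84), 44), (np.float64(0.88), 41), (np.float64(0.92), 39), (np.float64(0.96), 35), (np.float64(1.0), 33), (np.float6
[... 1256 characters left out ...]
)), (np.float64(0.84), 15, 14, (4, -1)), (np.float64(0.88), 15, 15, (4, -2)), (np.float64(0.92), 15, 15, (5, -1)), (np.float64(0.96), 15, 15, (4, -2)), (np.float64(1.0), 15, 15, (5, 0)), (np.float64(1.04), 15, 15, (5, 2)), (np.float64(1.08), 15, 15, (-1, 5)), (np.float64(1.12), 15, 15, (1, 4)), (np.float64(1.16), 15, 15, (3, 3)), (np.float64(1.2), 15, 15, (3, 5)), (np.float64(1.24), 15, 15, (0, -3)), (np.float64(1.28), 15, 15, (4, -5)), (np.float64(1.32), 15, 15, (4, -5)), (np.float64(1.36), 15, 15, (3, -5)), (np.float64(1.4), 16, 15, (3, -5)), (np.float64(1.44), 16, 15, (4, -5)), (np.float64(1.48), 16, 15, (5, -5))]
[0.45265341 0.00220457 0.06938259] [-11.73668297  -4.61414789  -1.24527316]
```

The gripper body hides the mark from the wrist camera, so I'll use the hard stop: small steps until commanded motion turns into force.

```bash
cat > st.py <<'E'
from h import *
o=status.get_obs();yaw=np.radians(-15.6);d=o['ee_pos'][:2]-[.606,-.03506];c,s=np.cos(yaw),np.sin(yaw);F=o['wrist_force']
print('tool xy mm',((c*d[0]+s*d[1])*1000).round(2),((-s*d[0]+c*d[1])*1000).round(2),'F',(c*F[0]+s*F[1]).round(1),(-s*F[0]+c*F[1]).round(1),F[2].round(1),'z',o['ee_pos'][2].round(4))
E
python3 st.py
python3 -m jog '0 0.5 0 0; 0 1 0.5 0; 0 1.5 1 0; 0 2 1 0; 0 2 1 0; 0 2 1 0; 0 2 1 0; 0 2 1 0' >/dev/null; python3 st.py
python3 -m jog '0 0.3 0 0; 0 0.6 0 0; 0 1 0 0; 0 1 0 0; 0 1 0 0; 0 1 0 0; 0 1 0 0; 0 1 0 0' >/dev/null; python3 st.py
```

```text
tool xy mm -157.72 -5.35 F -10.1 -7.6 -1.2 z 0.0694
tool xy mm -157.38 -3.26 F -13.1 -7.4 1.4 z 0.0694
tool xy mm -157.01 -1.82 F -12.1 -4.5 0.8 z 0.0695
```

Shaft torque from the forces runs about 0.10 → 0.17 → 0.19 → 0.14 N·m, which is a spring plus click profile and not yet the stop. I continue in +y only, printing torque.

```bash
cat >> st.py <<'E'
X=(c*d[0]+s*d[1])+.011;Y=(-s*d[0]+c*d[1])+.008
f=-np.array([c*F[0]+s*F[1],-s*F[0]+c*F[1],F[2]])
print('  cw torque',(-np.cross([X+.111,Y,.0245],f)@[-.5,0,.866]).round(3))
E
for k in 1; do
python3 -m jog '0 0.3 0 0; 0 0.6 0 0; 0 1 0 0; 0 1 0 0; 0 1 0 0; 0 1 0 0; 0 1 0 0; 0 1 0 0' >/dev/null; python3 st.py
python3 -m jog '0 0.3 0 0; 0 0.6 0 0; 0 1 0 0; 0 1 0 0; 0 1 0 0; 0 1 0 0; 0 1 0 0; 0 1 0 0' >/dev/null; python3 st.py; done
```

```text
tool xy mm -156.64 -0.56 F -11.8 -3.8 0.3 z 0.0697
  cw torque 0.142
tool xy mm -156.44 0.4 F -9.5 -3.7 1.3 z 0.0698
  cw torque 0.129
```

```bash

python3 -m jog '0 0.5 0 0; 0 1 0 0; 0 1.5 0 0; 0 1.5 0 0; 0 1.5 0 0; 0 1.5 0 0; 0 1.5 0 0; 0 1.5 0 0' |head -1; python3 st.py
python3 -m jog '0 0.5 0 0; 0 1 0 0; 0 1.5 0 0; 0 1.5 0 0; 0 1.5 0 0; 0 1.5 0 0; 0 1.5 0 0; 0 1.5 0 0' |head -1; python3 st.py
```

```text
time: 29.7
tool xy mm -156.16 1.69 F -8.8 -4.7 1.3 z 0.0699
  cw torque 0.149
time: 30.7
tool xy mm -155.91 2.93 F -8.2 -7.1 1.5 z 0.07
  cw torque 0.19
```

```bash

python3 -m jog '0 0.3 0 0; 0 0.6 0 0; 0 1 0 0; 0 1 0 0; 0 1 0 0; 0 1 0 0; 0 1 0 0; 0 1 0 0' |head -1; python3 st.py
```

```text
time: 31.7
tool xy mm -155.84 3.52 F -7.5 -10.4 2.0 z 0.07
  cw torque 0.241
```

```bash

python3 -m jog '0 0.3 0 0; 0 0.6 0 0; 0 1 0 0; 0 1 0 0; 0 1 0 0; 0 1 0 0; 0 1 0 0; 0 1 0 0' |head -1; python3 st.py; python3 -m jog '0 0.3 0 0; 0 0.6 0 0; 0 1 0 0; 0 1 0 0; 0 1 0 0; 0 1 0 0; 0 1 0 0; 0 1 0 0' |head -1; python3 st.py
```

```text
time: 32.7
tool xy mm -155.85 3.91 F -7.3 -13.2 1.5 z 0.07
  cw torque 0.293
time: 33.7
tool xy mm -155.89 4.27 F -6.4 -16.9 2.6 z 0.0699
  cw torque 0.342
```

It's on the hard stop: commanded motion now only raises force, and 0.34 N·m is above the spring plus click maximum of 0.21. I ease 1 mm back, hold for a second, check stability, and check that the lid hasn't moved in the scene image.

```bash
python3 -m jog '0 -0.5 0 0; 0 -1 0 0; 0 -1 0 0; 0 -1 0 0; 0 -1 0 0; 0 -1 0 0; 0 -1 0 0; 0 -1 0 0' |head -1; python3 st.py; python3 -m jog '0 0 0 0; 0 0 0 0; 0 0 0 0; 0 0 0 0; 0 0 0 0; 0 0 0 0; 0 0 0 0; 0 0 0 0' | head -1; python3 st.py; python3 - <<'E'
from h import *
s=snap('scene','s9');a=cv2.GaussianBlur(load('s7')['color'],(5,5),0).astype(float);b=cv2.GaussianBlur(s['color'],(5,5),0).astype(float)
D=np.abs(a-b).mean(2)
for nm,(u0,u1,v0,v1) in dict(lid=(342,390,168,210),green=(400,440,130,160),molc=(425,475,175,220),warmer=(285,350,260,320),ladle=(205,252,208,285)).items(): print(nm,D[v0:v1,u0:u1].mean().round(2),D[v0:v1,u0:u1].max().round(1))
E
```

```text
time: 34.7
tool xy mm -155.86 3.94 F -7.9 -13.6 1.7 z 0.07
  cw torque 0.304
time: 35.7
tool xy mm -155.89 3.92 F -7.4 -12.7 2.4 z 0.07
  cw torque 0.279
lid 11.9 174.3
green 2.4 18.3
molc 3.27 26.3
warmer 0.63 2.0
ladle 39.16 79.0
```

```bash
python3 - <<'E'
from h import *
g=lambda t:cv2.cvtColor(load(t)['color'],cv2.COLOR_RGB2GRAY).astype(np.float32)
for ref in ('scene0','s6','s7'):
    for nm,(u0,u1,v0,v1) in dict(ladle=(205,252,208,285),lid=(345,388,186,212),green=(400,440,130,160)).items():
        T=g(ref)[v0:v1,u0:u1]; r=cv2.matchTemplate(g('s9')[v0-6:v1+6,u0-6:u1+6],T,cv2.TM_CCOEFF_NORMED);_,m,_,l=cv2.minMaxLoc(r);print(ref,nm,round(m,3),(l[0]-6,l[1]-6),T.mean().round(),g('s9')[v0:v1,u0:u1].mean().round())
D=np.abs(g('s7')-g('s9'))[164:212:4,340:394:3].astype(int);print(D)
E
```

```text
scene0 ladle 0.382 (0, 0) 177.0 161.0
scene0 lid 0.413 (3, 6) 108.0 87.0
scene0 green 0.993 (0, 0) 86.0 82.0
s6 ladle -0.285 (-1, 1) 136.0 161.0
s6 lid 0.722 (1, 3) 88.0 87.0
s6 green 0.988 (0, 0) 85.0 82.0
s7 ladle -0.245 (-1, 1) 152.0 161.0
s7 lid 0.988 (0, 0) 85.0 87.0
s7 green 0.995 (0, 0) 82.0 82.0
[[ 57 166 178 179 176 178 177 171 128  89   3   1   2   1   2   2   5  15]
 [156 110 128 183 176 171 133 135  62   2   2   1   1   1   2   1   1   2]
 [110 173 149 151 153 119  63  23   1   1   1   0   2   1   1   1   1   1]
 [ 13  20  51  86   4   0   1   1   1   3   2   0   2   1   2   2   1   1]
 [  2   3   2   1   1   1   2   2   0   0   1   2   1   0   1   1   0   1]
 [  3   5   1   1   0   1   0   0   2   5   2   1   0   0   6   8   1   2]
 [ 62   3   1   1   0   0   0   3   0   1   2   0   2   7   9   9   2   2]
 [  2   7   1   1   1   1   3  10   4   2   0   1   0   4  10  10   1   1]
 [  1   2   2   1   2   1   1   1   1  10  10   9   9   9   9   7  13  16]
 [  1   2   1   0   1   1   1   0   1   8   8   9   9   9   9   2  11  19]
 [  1   1   0   0   0   0   2   1   1   0   0   1   4   7   1   0   1   4]
 [  1   2   1   2   1   2   2   2   0   0   1   0   1   2   1   1   2   1]]
```

The lid is unchanged (0 px shift), and the upper part of its region only shows the arm behind it. The ladle region differs by moving arm shadow; its best match to the first picture is at 0 px shift, and the arm never came near it. I hand in.

```bash
python3 -c "
from workcell import bot,status
o=status.get_obs();print(o['time'],o['wrist_force']);print(bot.job_done())"; python3 st.py
```

```text
35.75 [-10.90010746 -10.45757046   2.04752149]
the job is handed in; nothing more can be done
None
the job is handed in; nothing more can be done
```

I set the grey lid on the bowl and let go of it. Then I turned the dial clockwise and handed the job in at 35.75 s with the shut fingers still holding it against its stop. I pushed the tail of the dial's bar sideways instead of gripping it, because the jog moves cannot tilt the tool to the dial's lean.

- **Lid:** About 10 N of contact came at the expected seated height (TCP z = 0.224). After I let go, its outline matched the seated position within about 2 mm in the wrist and scene views. It had not shifted in the last scene picture.
- **Dial:** The torque on it fell, then rose again like a click, and then climbed with almost no further movement, to about 0.34 N·m. The spring and clicks can give at most 0.21, so I take that as the stop at 1.32 rad, past the third click. After easing back 1 mm it held steady for a second at about 0.28–0.30 N·m.
- **Not confirmed:** I could not see the dial angle. The gripper hid the pointer from the wrist camera, so the angle rests on force and travel alone. The fingers also travelled about 4 mm farther than my model predicted.
- **Bystanders:** The green bowl showed no shift. Of the others, the tortilla warmer region was practically unchanged and the molcajete region little changed. The ladle's image check was poor (match 0.38, best at zero shift). I put that down to the arm's moving shadow, as the arm was never near it.

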